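# Hold the blacklight on a marker swatch

### The arm

A 7-joint arm with a two-finger parallel gripper is mounted at the origin on the work surface. World frame = base frame: x ahead of the robot, y to its left, z up, the work surface at z = 0. Lengths are in m, angles in rad, forces in N, time in s.
With the tool pointing down it reaches from about 0.425 to 0.925 m from the base axis. Payload 6.8 kg.
Tool frame: the origin (TCP) lies midway between the tips of the shut fingers; the grasp point (between the pads) lies 19 mm behind it; z points along the fingers, y is the line along which they close (so a half turn about z gives the same grasp; the last joint's range is limited). The gripper opens to 85 mm and grips with 20 to 120 N. Pads are 22 mm wide; open, the fingers measure 114 mm over their backs; the gripper's body (76 mm by 85 mm) begins 54 mm behind the grasp point. The pads swing forward as they close: fully open they stand 13 mm farther back than shut.
Start: joints at [-1.36, 0.477, 0.022, 1.555, -0.011, 1.109, -0.083], TCP at [0.212, 0.641, 0.231] pointing down, gripper open.
Joint ranges: [-2.96, 2.96], [-0.34, 2.1], [-1.41, 1.46], [0.24, 2.44], [-1.37, 4.51], [0.17, 1.92], [-2.96, 2.96]. Speed limits (rad/s): [2.39, 2.39, 3.14, 3.14, 3.14, 3.14, 3.14].

### API

Orientations are given as a unit quaternion [w, x, y, z].
In Python, from station import bot, imaging gives the robot as it stands.
- The arm moves only by the tool move_arm, never from a script. Its argument "commands" is a list that holds one entry, the list of rows, each a list of 7 numbers: the shift along the tool's x, y, z in m, then the turn, a rotation vector about the tool's x, y, z in degrees, then the finger opening in m, from 0 to 0.0854. In form: [[[x, y, z, rx, ry, rz, grip], ...]]. A call has 1 to 20 rows; each row shifts and turns the commanded pose from where the row before left it, along the tool's axes as they then stand; what a row does not reach is not made up. A row lasts 1/8 s, in which the tool goes at most 62.5 mm and 10.7 degrees, less where a joint would pass 70% of its speed; a pose out of reach is approached as far as the arm can. A call is refused whole if a number of a shift passes 0.0625 or a number of a turn 10.7, either way. A call with a gripper value outside its range is refused whole. The fingers move at their own pace and stop on an object; "squeeze" is the grip in N (left out, the last holds). Time passes only in rows, so rows that do not move let the fingers close. It gives the time, the measured TCP pose, the force, the opening and the grip force at its end, in the units of the state.
- bot.get_obs(): the state, without advancing time (a new reading comes with each control period).
- imaging.read_camera(name): name is "scene" or "side" or "wrist"; returns the picture (480x640x3 uint8, red, green, blue); there is no depth.
- imaging.calibration(name): a dict with "intrinsics" (3x3 intrinsics, pixels), "k1" (the pictures are not rectified: a ray, as slopes to the right and down, at radius r is drawn at 1 + k1 r^2 times it, then the intrinsics apply), "extrinsics" (4x4, takes a point from camera to world coordinates); the wrist camera has in their place "mount" (4x4, takes a point from camera to tool coordinates, whose origin is the TCP and whose axes are the flange's). Camera axes: x right, y down, z forward; pixel columns grow to the right and rows downward; lengths in m; the calibration is good to about 2 mm. A picture is of the moment at which its call begins: read the wrist's pose just before it. calibration takes no time and is no camera call.
- bot.hand_in(): hands the job in; it is judged then, once.
The state is a dict: "t": time; "q": joint angles; "joint_vel": joint speeds; "joint_torque": joint torques, N m; "eef_pos": TCP position; "tool_rot": TCP orientation; "contact_force": force on the tool from outside, world axes, zero at the start; "torque": the same for the moment, N m; "gripper_width": opening from 0.0 (shut) to 1.0 (fully open); "grasp_force": force on a finger pad.
Only numpy, scipy, OpenCV 4.12 (cv2) and the standard library are available. Lean on these libraries where they do the work, as an engineer would, in place of code of your own. Each camera call takes 0.05 s, during which the arm holds its last target. There are 200 camera calls.

### The job

Take the painted swatch board off the sloped wooden rest and stand it tall on the viewer's black pad, upright on a short thin edge, wholly on the pad with a broad face square to the violet lamp window, and let go of it. Then press the viewer's orange dial peg down past its first two clicks to the third and last, and keep holding it there against its spring: finish while still pressing, with the swatch still standing. Leave the marker cup, tape roll and clamp where they are.

Things in the scene. Friction and masses are not known exactly. Their poses are not given: they have to be found in the camera images.
- swatch: flat wooden board, 14 mm thick (own x), 70 wide (y), 110 long (z), about 90 g, both broad faces painted in four fluorescent bars. Origin at its centre. Starts on the sloped rest, 50 degrees from level: z points up the slope, towards the robot, x up and away from it. The top 50 mm overhang the rest, with 30 mm free beneath for a finger: pinch its thickness there with the tool along the board. Top edge 119 mm up.
- rest: brown wooden block, fixed to the bench; foot 100 x 90 mm, 12 mm high, its sloped part 76 mm wide and up to 75 mm high, with a small lip that holds the swatch's lower end. Origin on the bench, under the centre of the swatch as it starts; x away from the robot.
- pad (a point): centre of the top of the viewer's black rubber pad, 8 mm above the bench; 100 mm along x, 60 mm along y. x points to the viewer's dial side, y away from the lamp housing, z up. The white housing (90 x 90 mm, top 100 mm above the bench) is centred 130 mm from here along -y; its side facing the pad is the violet lamp window, so a board square to it has its thickness along y. All fixed.
- hub (a point): centre of the dial where it meets the housing's +x face (axes as the pad's: x out of that face, along the dial's turning axis), 68 mm above the bench. The black dial is a disc of 30 mm radius, 14 mm thick.
- peg (a point): mid-length of the dial's orange peg, a round bar 14 mm thick along x, 10 to 54 mm out from the housing's face; this point is 32 mm out, 42 mm from the dial's axis. At rest it lies on the -y side of the hub, 40 degrees above level (32 mm sideways, 27 mm above the hub). Pressed down from above it swings to 22 degrees below level at the third click (39 mm sideways, 16 mm below the hub).
- dial (a joint): turn of the dial in rad: 0 at rest, growing as the peg is pressed down. Clicks (detents) at 0.36, 0.72 and 1.08, the third being the last, with an end stop just beyond at 1.18. When let go a spring returns it to 0 from any click. Pressing from above takes 5 to 12 N on the way and 5 to 7 N to hold at the third click.
- marker_cup: white ceramic cup of fluorescent markers, 76 mm across, 150 mm high over the markers, loose; origin at the centre of its underside. Not to be moved.
- tape: roll of kraft tape lying flat, 110 mm across, 48 mm high, loose; origin at the centre of its underside. Not to be moved.
- clamp: stainless steel clamp lying flat, about 90 x 130 mm, 16 mm high, loose; origin at its middle on the bench. Not to be moved.
Mind the look-alikes: they are no part of the job. What is shaped like the swatch but blue is not meant.

How it is judged:
By the outcome, as a careful person would: the job done as asked, in the order asked, and still so for the second after the job is handed in, while the arm keeps its last pose, push and grip.
It also fails if it takes over 45 s, if anything falls off the work surface, if the arm or the gripper's body presses on something with over 40 N, if the wrist force passes 120 N, or if a joint passes its speed limit or range.

## Working session

There is one attempt and no reset: what is moved stays moved. The work goes in short steps, Python scripts to look and compute and a tool call to move; the robot and the scene stay as the last step left them, time stands still between calls to the robot, and variables do not carry over. Pictures are saved under pics/ and viewed, at most 10 in all, crops included, and the job is handed in when it is done.

Besides the shell and the picture viewer there is one more tool, called after "Emit:" as name(argument=value, ...) on one line, values as JSON. move_arm: Moves the arm, as the interface text tells. Its arguments: {"type":"object","properties":{"commands":{"type":"array","items":{"type":"array","items":{"type":"array","items":{"type":"number"}}}},"squeeze":{"type":"number"}},"required":["commands"]}

```bash
mkdir -p pics; cat > h.py <<'E'
import numpy as np, cv2
from station import bot, imaging
from scipy.spatial.transform import Rotation as R
def snap(n,f):
    im=imaging.read_camera(n); cv2.imwrite('pics/'+f,im[:,:,::-1]); return im
E
python3 - <<'E'
from h import *
np.set_printoptions(precision=4,suppress=True)
o=bot.get_obs(); print(o)
for n in ['scene','side','wrist']:
    snap(n,n+'0.png'); print(n,imaging.calibration(n))
E
```

```text
{'t': 0.0, 'q': array([-1.3601,  0.4778,  0.0223,  1.5564, -0.0115,  1.1093, -0.0831]), 'joint_vel': array([ 0.0008,  0.001 , -0.0011, -0.0004, -0.0003, -0.0013, -0.0003]), 'joint_torque': array([  0.0004, -59.6437,   1.6079, -28.1208,   0.0123,   0.009 ,
         0.    ]), 'eef_pos': array([0.2114, 0.6404, 0.2303]), 'tool_rot': array([-0.0001,  0.1587,  0.9873, -0.0009]), 'contact_force': array([-0.5392, -0.4584,  0.4459]), 'torque': array([-0.0322,  0.0336, -0.0064]), 'grasp_force': 0.0, 'gripper_width': 0.9990490602296603}
scene {'intrinsics': array([[544.2329,   0.    , 322.0662],
       [  0.    , 544.2329, 223.0544],
       [  0.    ,   0.    ,   1.    ]]), 'k1': -0.1063822266444831, 'extrinsics': array([[-0.7602,  0.5342, -0.3698,  1.0173],
       [ 0.6495,  0.6397, -0.4112,  0.524 ],
       [ 0.0169, -0.5527, -0.8332,  0.9911],
       [ 0.    ,  0.    ,  0.    ,  1.    ]])}
side {'intrinsics': array([[489.8078,   0.    , 321.3278],
       [  0.    , 489.8078, 245.6195],
       [  0.    ,   0.    ,   1.    ]]), 'k1': -0.09866600476837988, 'extrinsics': array([[ 0.8432, -0.3264,  0.4272,  0.0613],
       [-0.5374, -0.4859,  0.6893, -0.7941],
       [-0.0174, -0.8107, -0.5851,  0.8438],
       [ 0.    ,  0.    ,  0.    ,  1.    ]])}
wrist {'intrinsics': array([[425.6909,   0.    , 327.8946],
       [  0.    , 425.6909, 232.6111],
       [  0.    ,   0.    ,   1.    ]]), 'k1': -0.046406003444142224, 'mount': array([[-0.0005, -0.9509, -0.3096,  0.0794],
       [ 1.    , -0.0002, -0.0008,  0.0004],
       [ 0.0007, -0.3096,  0.9509, -0.1423],
       [ 0.    ,  0.    ,  0.    ,  1.    ]])}
```

View pics/scene0.png

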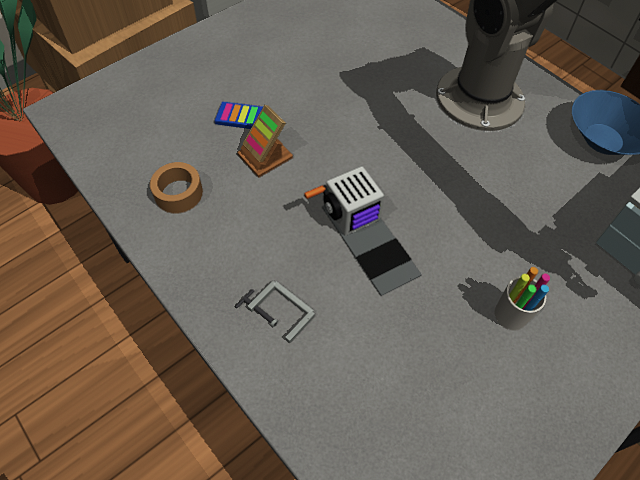

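View pics/side0.png

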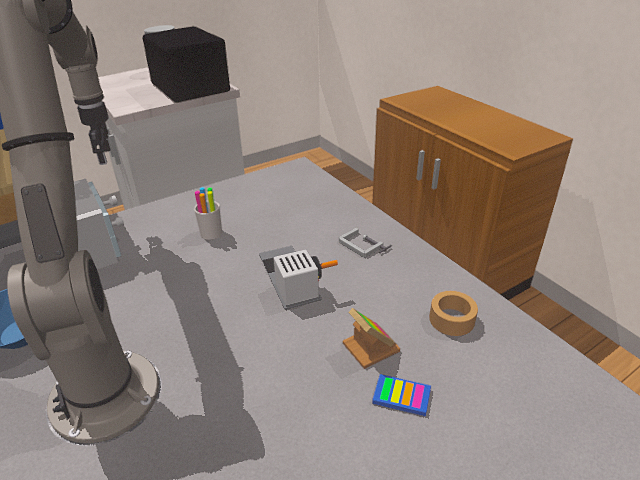

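Scene: the swatch on the brown rest is at (265,135), the blue flat look-alike at (238,115). The viewer is at (355,200), its pad at (385,258) and its peg at (315,192). Side: the swatch is at (372,325), the blue one at (402,393), the viewer at (297,277). I choose the board on the rest and check it in close crops.

```bash
python3 - <<'E'
import cv2
a=cv2.imread('pics/scene0.png')[90:300,205:435]; b=cv2.imread('pics/side0.png')[235:420,250:440]
cv2.imwrite('pics/c1.png',cv2.resize(a[:,:],None,fx=2.8,fy=2.8,interpolation=cv2.INTER_CUBIC))
cv2.imwrite('pics/c2.png',cv2.resize(b,None,fx=3.2,fy=3.2,interpolation=cv2.INTER_CUBIC))
E
```

```text
(no output)
```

View pics/c1.png

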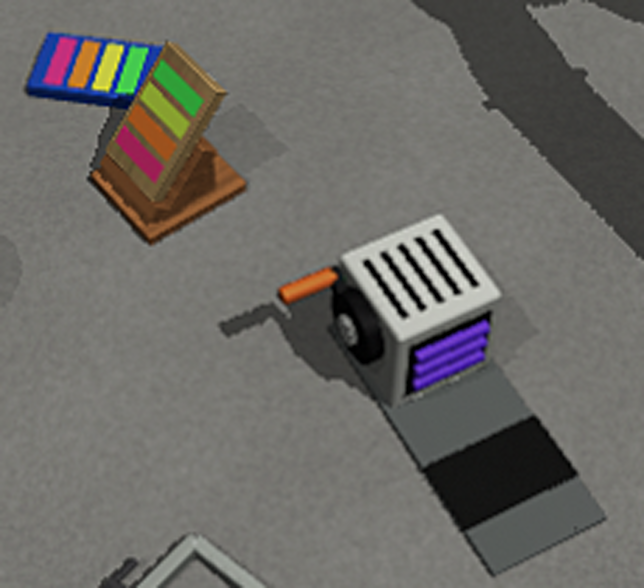

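View pics/c2.png

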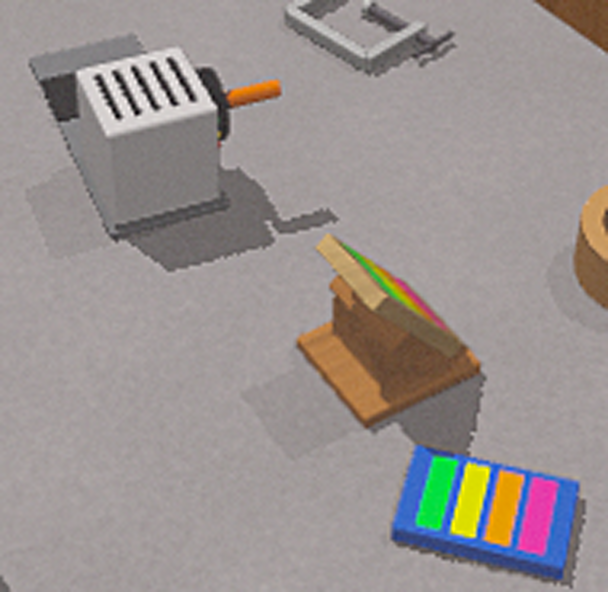

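Close crops: the wood-edged board on the brown rest is the swatch, with its end face towards the robot visible in c2 around (330,235)-(385,292). The blue one lies flat. The pad corners are clear in c1: (423,470), (536,417), (578,474), (468,530). Next I fit both poses from these corners.

```bash
cat >> h.py <<'E'
np.set_printoptions(precision=4,suppress=True)
CAL={n:imaging.calibration(n) for n in ['scene','side']}
def proj(n,P,T=None):
    c=CAL[n] if T is None else imaging.calibration('wrist'); T=c['extrinsics'] if T is None else T
    p=np.linalg.inv(T); q=np.atleast_2d(P)@p[:3,:3].T+p[:3,3]
    s=q[:,:2]/q[:,2:]; s=s*(1+c['k1']*(s**2).sum(1,keepdims=True)); K=c['intrinsics']
    return s*K[0,0]+K[:2,2]
def wpose(o): # wrist camera world pose
    T=np.eye(4); q=o['tool_rot']; T[:3,:3]=R.from_quat([q[1],q[2],q[3],q[0]]).as_matrix(); T[:3,3]=o['eef_pos']
    return T, T@imaging.calibration('wrist')['mount']
def yawpt(p,L):
    c,s=np.cos(p[2]),np.sin(p[2]); L=np.atleast_2d(np.array(L,float))
    return L@np.array([[c,-s,0],[s,c,0],[0,0,1]]).T+[p[0],p[1],0]
def sw(L): # swatch coords -> rest frame
    c,s=np.cos(np.radians(50)),np.sin(np.radians(50)); L=np.array(L,float)
    return L@np.array([[s,0,c],[0,1,0],[-c,0,s]])+[0,0,.0724]
def pd(L): return np.array(L,float)+[0,0,.008]
E
cat > fit.py <<'E'
from h import *
from scipy.optimize import least_squares
def c1(a): return (np.array(a,float)+.5)/2.8-.5+[205,90]
def c2(a): return (np.array(a,float)+.5)/3.2-.5+[250,235]
m=1e-3
A=sw(np.array([[7,-35,55],[7,35,55],[-7,35,55],[-7,-35,55],[7,-35,-55],[-7,-35,-55]])*m)
a2=c2([[385,292],[330,235],[318,247],[370,307],[465,340],[455,355]])
B=sw(np.array([[-7,35,55],[7,35,-55]])*m); b1=c1([[226,95],[158,203]])
H=np.array([[45,-175,100],[-45,-175,100],[-45,-85,100],[45,-85,100]])*m
PD=np.array([[50,-30,8],[-50,-30,8],[-50,30,8],[50,30,8]])*m
PG=np.array([[99,-162,95]])*m
V1=np.r_[PD,H,PG]; v1=c1([[423,470],[536,417],[578,474],[468,530],[342,257],[443,214],[500,293],[405,340],[283,295]])
V2=np.r_[H[[3,2,1,0]],PG]; v2=c2([[178,48],[78,75],[110,138],[217,105],[280,90]])
def go(name,x0,sets):
    f=lambda p:np.concatenate([(proj(n,yawpt(p,L))-q).ravel() for n,L,q in sets])
    r=min((least_squares(f,[*x0,y],loss='soft_l1') for y in np.arange(-3,3.2,.7)),key=lambda r:r.cost)
    print(name,r.x,np.degrees(r.x[2])); print(f(r.x).reshape(-1,2).round(1).tolist()); return r.x
rest=go('rest',[.5,-.3],[('side',A,a2),('scene',B,b1)])
pad=go('pad',[.6,.1],[('scene',V1,v1),('side',V2,v2)])
np.save('poses.npy',[rest,pad])
print('swatch',yawpt(rest,sw([[0,0,0],[0,0,.055]])),'peg',yawpt(pad,[.077,-.162,.095]),'hub',yawpt(pad,[.045,-.13,.068]))
E
python3 fit.py
```

```text
rest [ 0.5541 -0.2021 -0.0383] -2.1943354180587185
[[0.7, 0.1], [-0.7, -1.9], [-1.2, -0.8], [0.9, 0.4], [0.1, 0.1], [-0.9, 0.0], [0.3, -0.8], [-3.0, -0.3]]
pad [ 0.5385  0.188  -0.2054] -11.76606536489204
[[0.3, -0.8], [0.0, -1.0], [0.6, 0.0], [-0.8, 0.3], [-1.3, -1.3], [-0.3, -1.6], [2.0, 0.2], [-2.0, 0.4], [-0.4, 0.8], [0.4, -1.7], [-1.8, -2.2], [-1.4, -0.9], [0.4, 0.7], [-0.8, -1.1]]
swatch [[ 0.5541 -0.2021  0.0724]
 [ 0.5188 -0.2007  0.1145]] peg [[0.5809 0.0137 0.095 ]] hub [[0.5561 0.0515 0.068 ]]
```

```bash
cat >> h.py <<'E'
REST,PAD=np.load('poses.npy')
def Rz(a): return R.from_euler('z',a).as_matrix()
def T(Rm,p): t=np.eye(4); t[:3,:3]=Rm; t[:3,3]=p; return t
def plan(A,B,n):
    from scipy.linalg import logm,expm
    D=expm(np.real(logm(np.linalg.inv(A)@B))/n)
    row=np.r_[D[:3,3],np.degrees(R.from_matrix(D[:3,:3]).as_rotvec())]
    P=A.copy(); pts=[]
    for i in range(n): P=P@D; pts.append(P[:3,3])
    pts=np.array(pts)
    print(n,'x',row.round(4).tolist(),'end',B[:3,3],'min',pts.min(0),'max',pts.max(0)); return B
DOWN=np.array([[0,1,0],[1,0,0],[0,0,-1.]])   # tool x=+Y, y=+X, z down
c,s=np.cos(np.radians(50)),np.sin(np.radians(50))
SL=np.array([[0,s,c],[1,0,0],[0,c,-s]])      # tool x=+Y, y=swatch x, z down-slope
def grasp(back,sz=.016): return T(Rz(REST[2])@SL, yawpt(REST,sw([[0,0,sz+back]]))[0])
def padtool(x,y,z): return T(Rz(PAD[2]+np.pi/2)@DOWN, yawpt(PAD,[x,y,z])[0]) # tool y=+pad y, x=-pad x
E
python3 - <<'E'
from h import *
o=bot.get_obs(); A,_=wpose(o); G=grasp(.11); 
a=-.33; r=.58
M=T(Rz(a)@DOWN,[r*np.cos(a),r*np.sin(a),.33])
print(A)
P=plan(A,M,16); plan(P,G,5); print(G)
E
```

```text
[[-0.9496  0.3134 -0.0003  0.2114]
 [ 0.3134  0.9496 -0.0014  0.6406]
 [-0.0001 -0.0014 -1.      0.2305]
 [ 0.      0.      0.      1.    ]]
16 x [-0.0617, -0.0077, -0.0062, -0.0037, 0.0044, 5.6652] end [ 0.5487 -0.1879  0.33  ] min [ 0.2676 -0.1879  0.2367] max [0.5994 0.6139 0.33  ]
5 x [-0.0065, -0.0231, 0.0275, -7.9423, 1.1667, -3.2054] end [ 0.4732 -0.199   0.1689] min [ 0.4732 -0.199   0.1689] max [ 0.5248 -0.1866  0.3025]
[[ 0.0383  0.7655  0.6423  0.4732]
 [ 0.9993 -0.0293 -0.0246 -0.199 ]
 [ 0.      0.6428 -0.766   0.1689]
 [ 0.      0.      0.      1.    ]]
```

Emit:
move_arm(commands=[[[-0.06, -0.0077, -0.0065, 0, 0, 5.6, 0.03], [-0.06, -0.0077, -0.0065, 0, 0, 5.6, 0.03], [-0.06, -0.0077, -0.0065, 0, 0, 5.6, 0.03], [-0.06, -0.0077, -0.0065, 0, 0, 5.6, 0.03], [-0.06, -0.0077, -0.0065, 0, 0, 5.6, 0.03], [-0.06, -0.0077, -0.0065, 0, 0, 5.6, 0.03], [-0.06, -0.0077, -0.0065, 0, 0, 5.6, 0.03], [-0.06, -0.0077, -0.0065, 0, 0, 5.6, 0.03], [-0.06, -0.0077, -0.0065, 0, 0, 5.6, 0.03], [-0.06, -0.0077, -0.0065, 0, 0, 5.6, 0.03], [-0.06, -0.0077, -0.0065, 0, 0, 5.6, 0.03], [-0.06, -0.0077, -0.0065, 0, 0, 5.6, 0.03], [-0.06, -0.0077, -0.0065, 0, 0, 5.6, 0.03], [-0.06, -0.0077, -0.0065, 0, 0, 5.6, 0.03], [-0.06, -0.0077, -0.0065, 0, 0, 5.6, 0.03], [-0.06, -0.0077, -0.0065, 0, 0, 5.6, 0.03], [0, 0, 0, 0, 0, 0, 0.03]]])

```text
t: 2.28
eef_pos: [0.5419, -0.1719, 0.3363]
tool_rot: [0.001, 0.812, 0.584, -0.0]
contact_force: [0.8, 1.6, -0.0]
gripper_width: 0.353
grasp_force: 0.0
```

```bash
python3 - <<'E'
from h import *
o=bot.get_obs(); A,_=wpose(o); print(A,o['q'],o['gripper_width']); plan(A,grasp(.11),6)
E
```

```text
[[ 0.3171  0.9484  0.001   0.5419]
 [ 0.9484 -0.3171 -0.0017 -0.1719]
 [-0.0013  0.0014 -1.      0.3363]
 [ 0.      0.      0.      1.    ]] [-0.3488  0.2435  0.6711  1.7153 -0.1579  1.2367  0.037 ] 0.3530677089496754
6 x [-0.0077, -0.0182, 0.0241, -6.609, 0.9617, -2.5992] end [ 0.4732 -0.199   0.1689] min [ 0.4732 -0.199   0.1689] max [ 0.5222 -0.1734  0.3122]
```

Emit:
move_arm(commands=[[[-0.0077, -0.0182, 0.0241, -6.6, 0.95, -2.6, 0.03], [-0.0077, -0.0182, 0.0241, -6.6, 0.95, -2.6, 0.03], [-0.0077, -0.0182, 0.0241, -6.6, 0.95, -2.6, 0.03], [-0.0077, -0.0182, 0.0241, -6.6, 0.95, -2.6, 0.03], [-0.0077, -0.0182, 0.0241, -6.6, 0.95, -2.6, 0.03], [-0.0077, -0.0182, 0.0241, -6.6, 0.95, -2.6, 0.03], [0, 0, 0, 0, 0, 0, 0.03]]])

```text
t: 3.15
eef_pos: [0.4837, -0.1651, 0.2066]
tool_rot: [0.171, 0.705, 0.656, 0.206]
contact_force: [0.5, -0.9, 0.7]
gripper_width: 0.347
grasp_force: 0.0
```

```bash
python3 - <<'E'
from h import *
o=bot.get_obs(); A,C=wpose(o); im=snap('wrist','w1.png').copy()
print(A,o['q']); plan(A,grasp(.11),1); plan(A,grasp(0),4)
L=sw(np.array([[x,y,z] for x in(-7,7) for y in(-35,35) for z in(-55,55)])*1e-3)
u=proj('wrist',yawpt(REST,L),C)
b=im[:,:,::-1].copy()
for p in u: cv2.circle(b,tuple(int(round(v)) for v in p),4,(255,0,255),1)
cv2.imwrite('pics/w1o.png',b); print(u.round(0).tolist())
E
```

```text
[[ 0.0531  0.8554  0.5153  0.4837]
 [ 0.9964 -0.0797  0.0297 -0.1651]
 [ 0.0665  0.5118 -0.8565  0.2066]
 [ 0.      0.      0.      1.    ]] [-0.3116  0.0287  0.6735  2.3588 -0.7417  0.3402  0.9391]
1 x [-0.0368, -0.0256, 0.0259, -9.1075, -2.612, -2.9087] end [ 0.4732 -0.199   0.1689] min [ 0.4732 -0.199   0.1689] max [ 0.4732 -0.199   0.1689]
4 x [-0.0097, -0.0042, 0.0336, -2.2769, -0.653, -0.7272] end [ 0.5438 -0.2017  0.0847] min [ 0.4969 -0.2017  0.0847] max [ 0.5438 -0.1734  0.175 ]
[[326.0, 282.0], [298.0, 346.0], [322.0, 205.0], [290.0, 243.0], [341.0, 282.0], [319.0, 347.0], [338.0, 205.0], [313.0, 243.0]]
```

View pics/w1o.png

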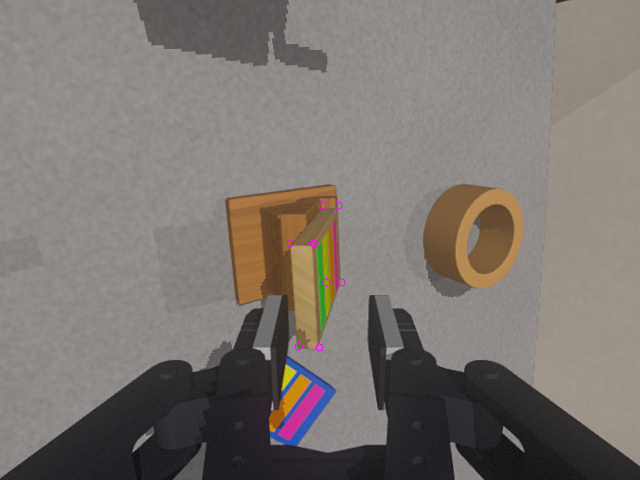

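The wrist view shows the swatch edge-on at about (315,270). The predicted corners fall within about 2 px, so the fit is good. The arm is near joint limits this far back, so I head for a nearer standoff.

```bash
python3 - <<'E'
from h import *
A,_=wpose(bot.get_obs()); plan(A,grasp(.055),4)
E
```

```text
4 x [-0.0092, -0.0059, 0.02, -2.2627, -0.6404, -0.7241] end [ 0.5085 -0.2003  0.1268] min [ 0.4893 -0.2003  0.1268] max [ 0.5085 -0.1737  0.1867]
```

Emit:
move_arm(commands=[[[-0.0092, -0.0059, 0.02, -2.26, -0.64, -0.72, 0.03], [-0.0092, -0.0059, 0.02, -2.26, -0.64, -0.72, 0.03], [-0.0092, -0.0059, 0.02, -2.26, -0.64, -0.72, 0.03], [-0.0092, -0.0059, 0.02, -2.26, -0.64, -0.72, 0.03], [0, 0, 0, 0, 0, 0, 0.03], [0, 0, 0, 0, 0, 0, 0.03]]])

```text
t: 3.95
eef_pos: [0.4967, -0.1841, 0.1718]
tool_rot: [0.203, 0.689, 0.662, 0.216]
contact_force: [0.4, -0.0, -0.1]
gripper_width: 0.351
grasp_force: 0.0
```

```bash
python3 - <<'E'
from h import *
o=bot.get_obs(); A,_=wpose(o); print(A,o['q']); plan(A,grasp(.055),1); plan(A,grasp(.0),5)
E
```

```text
[[ 0.0313  0.8235  0.5664  0.4967]
 [ 0.9991 -0.0421  0.0059 -0.1841]
 [ 0.0287  0.5657 -0.8241  0.1718]
 [ 0.      0.      0.      1.    ]] [ 0.354   0.146   0.0136  2.3652 -1.292   0.2209  1.5498]
1 x [-0.0171, -0.015, 0.0437, -5.5363, -1.5498, -0.6778] end [ 0.5085 -0.2003  0.1268] min [ 0.5085 -0.2003  0.1268] max [ 0.5085 -0.2003  0.1268]
5 x [-0.0035, -0.0027, 0.0196, -1.1073, -0.31, -0.1356] end [ 0.5438 -0.2017  0.0847] min [ 0.5055 -0.2017  0.0847] max [ 0.5438 -0.1873  0.154 ]
```

```bash
cat > ik.py <<'E'
from h import *
import itertools
from scipy.optimize import least_squares
Q=np.array([[-1.3601,.4778,.0223,1.5564,-.0115,1.1093,-.0831],[-0.3488,0.2435,0.6711,1.7153,-0.1579,1.2367,0.037],
[-0.3116,0.0287,0.6735,2.3588,-0.7417,0.3402,0.9391],[0.354,0.146,0.0136,2.3652,-1.292,0.2209,1.5498]])
PS=[([.2114,.6405,.2304],[-.0001,.1587,.9873,-.0009]),([.5419,-.1719,.3363],[.001,.812,.584,0]),([.4837,-.1651,.2066],[.171,.705,.656,.206]),([.4967,-.1841,.1718],[.203,.689,.662,.216])]
TR=[R.from_quat([*q[1:],q[0]]).as_matrix() for _,q in PS]; TP=[np.array(p) for p,_ in PS]
def fk(q,S,g):
    # g: o1,o7,h,L1,L2,L3, shoulder ax, elbow ax, wrist ax ; bx,by
    M=np.eye(3); p=np.array([0,0,g[2]]); e=R.from_euler
    for i,ax in enumerate('zyzyzyz'):
        M=M@e(ax,S[i]*q[i]+(g[0] if i==0 else g[1] if i==6 else 0)).as_matrix()
        v={0:[g[6],0,0],2:[g[7],0,g[3]],3:[-g[7]+g[9],0,0],4:[g[8],0,g[4]],6:[0,0,g[5]]}.get(i)
        if v: p=p+M@np.array(v)
    return M,p
def res(g,S): 
    o=[]
    for q,r,t in zip(Q,TR,TP):
        M,p=fk(q,S,g); o+=[.3*(M-r).ravel(),(p-t)]
    return np.concatenate(o)
if __name__=='__main__':
    out=[]
    for s in itertools.product([1,-1],repeat=6):
        S=[s[0],1,*s[1:]]
        for o1 in (0,np.pi,1.57):
          for o7 in (0,1.57,3.14,-1.57):
            out.append((np.sum(res(np.array([o1,o7,.3,.3,.3,.2,0,0,0,0]),S)[np.r_[0:9,12:21,24:33,36:45]]**2),S,o1,o7))
    out.sort(key=lambda a:a[0])
    for _,S,o1,o7 in out[:6]:
        r=least_squares(res,[o1,o7,.33,.35,.35,.3,0,0,0,0],args=(S,)); print(r.cost,S,r.x)
E
python3 ik.py
```

```text
0.00037875144817697836 [-1, 1, -1, 1, -1, 1, -1] [-0.0735  1.5035  0.3746  0.5112  0.488   0.3517 -0.0023  0.0178 -0.029
  0.069 ]
0.0749471675501853 [-1, 1, -1, 1, 1, 1, 1] [ 0.0597  1.4381  0.5691  0.4511  0.4976  0.4338  0.0814 -0.0208 -0.0647
  0.147 ]
0.1121021853739097 [-1, 1, -1, -1, -1, -1, -1] [ 3.0737 -1.6176  1.2745 -2.459  -0.2492 -1.0256 -0.0877 -0.7338 -0.2584
 -0.0905]
0.00037875144817660713 [-1, 1, -1, 1, -1, 1, -1] [-0.0735  1.5035  0.3746  0.5112  0.488   0.3517 -0.0023  0.0178 -0.029
  0.069 ]
0.07494716754372137 [-1, 1, -1, 1, 1, 1, 1] [ 0.0597  1.4381  0.5691  0.4511  0.4976  0.4338  0.0814 -0.0208 -0.0647
  0.147 ]
0.17062238010852698 [-1, 1, -1, -1, 1, -1, 1] [ 3.102  -1.8387  1.1492 -2.0342 -0.3604 -0.6784  0.1903 -1.0043 -0.0834
 -0.6279]
```

```bash
cat >> ik.py <<'E'
S0=[-1,1,-1,1,-1,1,-1]; G0=least_squares(res,[-.07,1.5,.37,.51,.49,.35,0,0,0,0],args=(S0,)).x
LO=np.array([-2.96,-.34,-1.41,.24,-1.37,.17,-2.96]);HI=np.array([2.96,2.1,1.46,2.44,4.51,1.92,2.96])
def ik(Tt,n=40,ref=None,seed=0):
    rg=np.random.default_rng(seed); sol=[]
    for k in range(n):
        x0=ref if (k==0 and ref is not None) else rg.uniform(LO+.05,HI-.05)
        f=lambda q:np.r_[.3*(fk(q,S0,G0)[0]-Tt[:3,:3]).ravel(),fk(q,S0,G0)[1]-Tt[:3,3],.002*((q-(ref if ref is not None else x0)))]
        r=least_squares(f,np.clip(x0,LO+.03,HI-.03),bounds=(LO+.02,HI-.02),max_nfev=60)
        e=np.linalg.norm(f(r.x)[:12])
        if e<.012: sol.append((r.cost,e,r.x))
    sol.sort(key=lambda a:a[0]); return sol
E
cat > t.py <<'E'
from ik import *
q0=Q[3]
for al in (0,-20,20,-35,35):
  for b in (0,.055):
    t=grasp(b); t[:3,:3]=t[:3,:3]@R.from_euler('y',al,degrees=True).as_matrix()
    # keep grasp point (19mm behind tcp) fixed
    t[:3,3]=grasp(b)[:3,3]-.019*grasp(b)[:3,2]+.019*t[:3,2]
    s=ik(t,12,ref=q0); print(al,b,len(s)); 
    for x in s[:1]+s[-1:]: print('  ',round(x[1],4),x[2])
E
time python3 t.py
```

```text
0 0 7
   0.0002 [ 1.6091  1.2272 -1.2868  2.2817  2.1147  0.6206 -1.0623]
   0.0055 [ 1.036   0.5401 -0.6404  2.2637  3.4596  0.19   -2.94  ]
0 0.055 5
   0.0002 [ 1.7106  1.0284 -1.3358  2.3542  1.9718  0.4917 -1.0438]
   0.0004 [ 0.9747  0.3376 -0.5578  2.3427  4.1171  0.19    2.5909]
-20 0 7
   0.0001 [-0.4631  0.5779  0.6635  2.3074  3.1701  0.3467  2.94  ]
   0.0001 [ 1.2022  0.9653 -1.0962  2.3265  2.3484  0.9523 -1.7017]
-20 0.055 7
   0.0001 [-0.5889  0.441   0.8139  2.3848  3.2316  0.2815  2.94  ]
   0.0001 [ 1.3306  0.8593 -1.2194  2.4081  2.252   0.9096 -1.6592]
20 0 8
   0.0001 [ 0.9005  0.5671 -0.3148  2.1513 -1.35    0.5546  1.9793]
   0.0001 [-0.4249  1.5548  1.4173  2.1064  4.0316  1.9     1.719 ]
20 0.055 8
   0.0 [ 0.7236  0.4316 -0.0596  2.2122 -1.35    0.7068  1.9399]
   0.0001 [-0.3954  1.4009  1.44    2.1757  4.2104  1.8902  1.8231]
-35 0 7
   0.0006 [-0.9505  0.8993  0.9957  2.264   2.7338  0.19    2.94  ]
   0.0002 [ 0.5337  0.688  -0.5668  2.2831  2.1605  0.9896 -2.0925]
-35 0.055 7
   0.0002 [ 0.4257  0.4862 -0.4415  2.3727  2.089   0.85   -2.1148]
   0.0067 [-1.0387  0.8011  1.1025  2.3587  2.8049  0.19    2.94  ]
35 0 8
   0.0 [ 0.7449  0.6791 -0.0418  1.9884 -1.1965  0.9588  1.8824]
   0.0001 [-0.2052  1.3264  1.2013  1.9501  4.3322  1.9     1.8988]
35 0.055 8
   0.0 [ 0.7532  0.573   0.0057  2.055  -1.158   1.0179  1.8602]
   0.0001 [-0.1836  1.2113  1.2277  2.0218  4.469   1.9     1.9552]
real	0m5.354s
user	0m5.901s
sys	0m0.028s
```

```bash
cat >> h.py <<'E'
def tilt(t,al):
    t=t.copy(); g=t[:3,3]-.019*t[:3,2]; t[:3,:3]=t[:3,:3]@R.from_euler('y',al,degrees=True).as_matrix(); t[:3,3]=g+.019*t[:3,2]; return t
E
cat > t.py <<'E'
from ik import *
q=Q[3]
for nm,t in [('pre',tilt(grasp(.055),30)),('grasp',tilt(grasp(0),30)),('place',tilt(padtool(0,0,.079),30)),('place0',padtool(0,0,.079)),('peg',padtool(.081,-.166,.059))]:
    s=ik(t,8,ref=q); print(nm,len(s)); 
    for x in s[:2]: print('  ',round(x[1],4),x[2])
    if s: q=s[0][2]
A,_=wpose(bot.get_obs()); print('plan'); plan(A,tilt(grasp(.06),30),5); plan(tilt(grasp(.06),30),tilt(grasp(0),30),4)
E
python3 t.py
```

```text
pre 5
   0.0 [ 0.725   0.5238  0.0118  2.1099 -1.2187  0.9264  1.8841]
   0.0 [ 0.725   0.5238  0.0118  2.1099 -1.2187  0.9264  1.8841]
grasp 6
   0.0 [ 0.7031  0.6341 -0.0211  2.044  -1.2771  0.8751  1.922 ]
   0.0 [ 0.7031  0.6341 -0.0211  2.044  -1.2771  0.8751  1.922 ]
place 3
   0.0 [-0.3633  0.778   0.0891  1.5205 -0.2732  1.3435  1.217 ]
   0.0 [-0.3633  0.778   0.0891  1.5205 -0.2732  1.3435  1.217 ]
place0 3
   0.0 [-0.5583  0.5196  0.1727  1.905  -0.1286  0.7276  1.0599]
   0.0 [-0.5583  0.5196  0.1727  1.905  -0.1286  0.7276  1.0599]
peg 3
   0.0 [-0.2524  0.5716  0.1913  1.8752 -0.1586  0.7093  1.4014]
   0.0 [-0.2524  0.5716  0.1913  1.8752 -0.1586  0.7093  1.4014]
plan
5 x [-0.0029, -0.0035, 0.0068, -1.0451, 5.6853, -0.4218] end [ 0.504  -0.1906  0.1326] min [ 0.4976 -0.1907  0.1326] max [ 0.504  -0.1868  0.1641]
4 x [-0.0075, -0.0, 0.013, -0.0, -0.0, 0.0] end [ 0.5426 -0.1921  0.0866] min [ 0.5136 -0.1921  0.0866] max [ 0.5426 -0.191   0.1211]
```

Emit:
move_arm(commands=[[[-0.0029, -0.0035, 0.0068, -1.05, 5.7, -0.42, 0.03], [-0.0029, -0.0035, 0.0068, -1.05, 5.7, -0.42, 0.03], [-0.0029, -0.0035, 0.0068, -1.05, 5.7, -0.42, 0.03], [-0.0029, -0.0035, 0.0068, -1.05, 5.7, -0.42, 0.03], [-0.0029, -0.0035, 0.0068, -1.05, 5.7, -0.42, 0.03], [0, 0, 0, 0, 0, 0, 0.03], [0, 0, 0, 0, 0, 0, 0.03]]])

```text
t: 4.82
eef_pos: [0.5036, -0.1889, 0.1318]
tool_rot: [0.068, 0.592, 0.694, 0.404]
contact_force: [-0.8, 0.2, -1.0]
gripper_width: 0.35
grasp_force: 0.0
```

```bash
python3 - <<'E'
from h import *
o=bot.get_obs(); A,_=wpose(o); print(A,o['q']); plan(A,tilt(grasp(.06),30),1); plan(A,tilt(grasp(.0),30),5)
E
```

```text
[[-0.2902  0.7668  0.5726  0.5036]
 [ 0.8769 -0.0265  0.4799 -0.1889]
 [ 0.3832  0.6414 -0.6647  0.1318]
 [ 0.      0.      0.      1.    ]] [ 0.8677  0.4818 -0.2053  2.1775 -1.2505  0.7805  1.9136]
1 x [-0.0013, 0.0008, -0.0011, -0.174, -0.0974, 0.0886] end [ 0.504  -0.1906  0.1326] min [ 0.504  -0.1906  0.1326] max [ 0.504  -0.1906  0.1326]
5 x [-0.0063, 0.0002, 0.0102, -0.0348, -0.0195, 0.0177] end [ 0.5426 -0.1921  0.0866] min [ 0.5114 -0.1921  0.0866] max [ 0.5426 -0.1895  0.1228]
```

Emit:
move_arm(commands=[[[-0.0063, 0.0002, 0.0102, 0, 0, 0, 0.03], [-0.0063, 0.0002, 0.0102, 0, 0, 0, 0.03], [-0.0063, 0.0002, 0.0102, 0, 0, 0, 0.03], [-0.0063, 0.0002, 0.0102, 0, 0, 0, 0.03], [-0.0063, 0.0002, 0.0102, 0, 0, 0, 0.03], [0, 0, 0, 0, 0, 0, 0.03]]])

```text
t: 5.58
eef_pos: [0.5429, -0.1934, 0.0858]
tool_rot: [0.068, 0.592, 0.693, 0.405]
contact_force: [-0.4, -0.3, 0.2]
gripper_width: 0.349
grasp_force: 0.0
```

```bash
python3 - <<'E'
from h import *
o=bot.get_obs(); A,_=wpose(o); print(o['q']); plan(A,tilt(grasp(.0),30),1); a=snap('side','s2.png'); w=snap('wrist','w2.png')
cv2.imwrite('pics/m2.png',np.hstack([cv2.resize(a[230:410,260:440],(400,400)),cv2.resize(w[80:,80:560],(400,333))[:, :] if 0 else cv2.resize(w[80:480,120:520],(400,400))])[:,:,::-1])
E
```

```text
[ 0.8619  0.6091 -0.2558  2.1144 -1.3069  0.7066  1.9747]
1 x [0.0015, 0.0002, -0.0001, -0.0203, -0.1563, -0.0471] end [ 0.5426 -0.1921  0.0866] min [ 0.5426 -0.1921  0.0866] max [ 0.5426 -0.1921  0.0866]
```

View pics/m2.png

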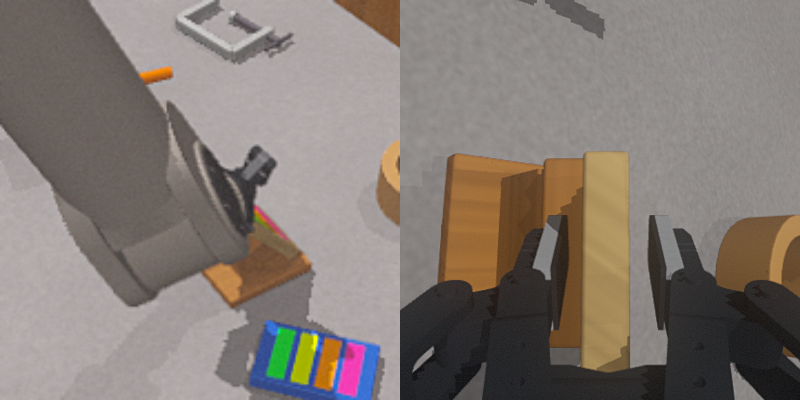

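The board's thickness sits between the open fingers, right crop (605,260). Close the fingers and lift.

Emit:
move_arm(commands=[[[0, 0, 0, 0, 0, 0, 0.0], [0, 0, 0, 0, 0, 0, 0.0], [0, 0, 0, 0, 0, 0, 0.0], [0, 0, 0, 0, 0, 0, 0.0], [0, 0, 0, 0, 0, 0, 0.0], [0.0077, 0.0128, -0.0133, 0, 0, 0, 0.0], [0.0115, 0.0192, -0.02, 0, 0, 0, 0.0], [0.0115, 0.0192, -0.02, 0, 0, 0, 0.0], [0.0115, 0.0192, -0.02, 0, 0, 0, 0.0], [0.0115, 0.0192, -0.02, 0, 0, 0, 0.0], [0, 0, 0, 0, 0, 0, 0.0]]], squeeze=50)

```text
t: 7.05
eef_pos: [0.5432, -0.1942, 0.2288]
tool_rot: [0.071, 0.591, 0.694, 0.405]
contact_force: [-0.1, -0.1, -1.4]
gripper_width: 0.158
grasp_force: 49.1
```

```bash
python3 - <<'E'
from h import *
o=bot.get_obs(); A,_=wpose(o); print(A,o['q']); 
H=tilt(padtool(0,0,.26),30)
print(H); plan(A,H,11)
E
```

```text
[[-0.2907  0.7634  0.5768  0.5432]
 [ 0.8779 -0.027   0.4781 -0.1942]
 [ 0.3805  0.6454 -0.6623  0.2288]
 [ 0.      0.      0.      1.    ]] [ 0.8131  0.3469 -0.1887  2.0627 -1.1067  0.8699  1.6131]
[[-0.8478  0.2039 -0.4895  0.5292]
 [ 0.1766  0.979   0.102   0.1899]
 [ 0.5     0.     -0.866   0.2625]
 [ 0.      0.      0.      1.    ]]
11 x [0.026, 0.0214, 0.0176, 6.1045, 2.5606, -4.5326] end [0.5292 0.1899 0.2625] min [ 0.5292 -0.1636  0.2408] max [0.6011 0.1899 0.2694]
```

Emit:
move_arm(commands=[[[0.026, 0.0214, 0.0176, 6.1, 2.56, -4.53, 0], [0.026, 0.0214, 0.0176, 6.1, 2.56, -4.53, 0], [0.026, 0.0214, 0.0176, 6.1, 2.56, -4.53, 0], [0.026, 0.0214, 0.0176, 6.1, 2.56, -4.53, 0], [0.026, 0.0214, 0.0176, 6.1, 2.56, -4.53, 0], [0.026, 0.0214, 0.0176, 6.1, 2.56, -4.53, 0], [0.026, 0.0214, 0.0176, 6.1, 2.56, -4.53, 0], [0.026, 0.0214, 0.0176, 6.1, 2.56, -4.53, 0], [0.026, 0.0214, 0.0176, 6.1, 2.56, -4.53, 0], [0.026, 0.0214, 0.0176, 6.1, 2.56, -4.53, 0], [0.026, 0.0214, 0.0176, 6.1, 2.56, -4.53, 0], [0, 0, 0, 0, 0, 0, 0]]])

```text
t: 8.55
eef_pos: [0.5255, 0.1965, 0.26]
tool_rot: [-0.262, 0.093, 0.96, 0.028]
contact_force: [0.5, 0.5, -1.5]
gripper_width: 0.158
grasp_force: 49.1
```

```bash
python3 - <<'E'
from h import *
o=bot.get_obs(); A,_=wpose(o); print(A,o['q']); 
H=tilt(padtool(0,0,.14),30)
plan(A,H,5)
E
```

```text
[[-0.8453  0.1942 -0.4978  0.5255]
 [ 0.1644  0.9809  0.1036  0.1965]
 [ 0.5084  0.0058 -0.8611  0.26  ]
 [ 0.      0.      0.      1.    ]] [-0.0943  0.5684 -0.3418  1.4652 -0.1235  1.5742  0.9778]
5 x [-0.0127, -0.0012, 0.0198, -0.0, -0.1123, 0.1313] end [0.5292 0.1899 0.1425] min [0.5261 0.1899 0.1425] max [0.5292 0.1953 0.2365]
```

Emit:
move_arm(commands=[[[-0.0127, -0.0012, 0.0198, 0, -0.11, 0.13, 0], [-0.0127, -0.0012, 0.0198, 0, -0.11, 0.13, 0], [-0.0127, -0.0012, 0.0198, 0, -0.11, 0.13, 0], [-0.0127, -0.0012, 0.0198, 0, -0.11, 0.13, 0], [-0.0127, -0.0012, 0.0198, 0, -0.11, 0.13, 0], [-0.01, 0, 0.0173, 0, 0, 0, 0], [-0.01, 0, 0.0173, 0, 0, 0, 0], [0, 0, 0, 0, 0, 0, 0]]])

```text
t: 9.55
eef_pos: [0.5318, 0.1829, 0.1027]
tool_rot: [-0.256, 0.105, 0.961, 0.026]
contact_force: [0.1, 0.7, -1.5]
gripper_width: 0.154
grasp_force: 49.1
```

```bash
python3 - <<'E'
from h import *
o=bot.get_obs(); A,C=wpose(o); print(A,o['q']); 
plan(A,tilt(padtool(0,0,.1),30),1)
a=snap('scene','s3.png'); w=snap('wrist','w3.png'); a=a.copy(); w=w.copy()
L=np.array([[x,y,z] for x in(-35,35) for y in(-7,7) for z in(21,131)])*1e-3
for im,u in((a,proj('scene',yawpt(PAD,pd(L)))),(w,proj('wrist',yawpt(PAD,pd(L)),C))):
    for p in u: cv2.circle(im,tuple(int(round(v)) for v in p),2,(255,0,255),-1)
cv2.imwrite('pics/m3.png',np.hstack([cv2.resize(a[130:330,310:460],(450,600)),cv2.resize(w[0:480,140:420],(350,600))])[:,:,::-1])
E
```

```text
[[-0.8467  0.2148 -0.4867  0.5318]
 [ 0.1884  0.9767  0.1032  0.1829]
 [ 0.4975 -0.0043 -0.8674  0.1027]
 [ 0.      0.      0.      1.    ]] [-0.0905  0.7256 -0.3157  1.5749 -0.0739  1.3092  1.0113]
1 x [0.0034, 0.0063, 0.0021, 0.1055, 0.1608, -0.6729] end [0.5292 0.1899 0.1025] min [0.5292 0.1899 0.1025] max [0.5292 0.1899 0.1025]
```

View pics/m3.png

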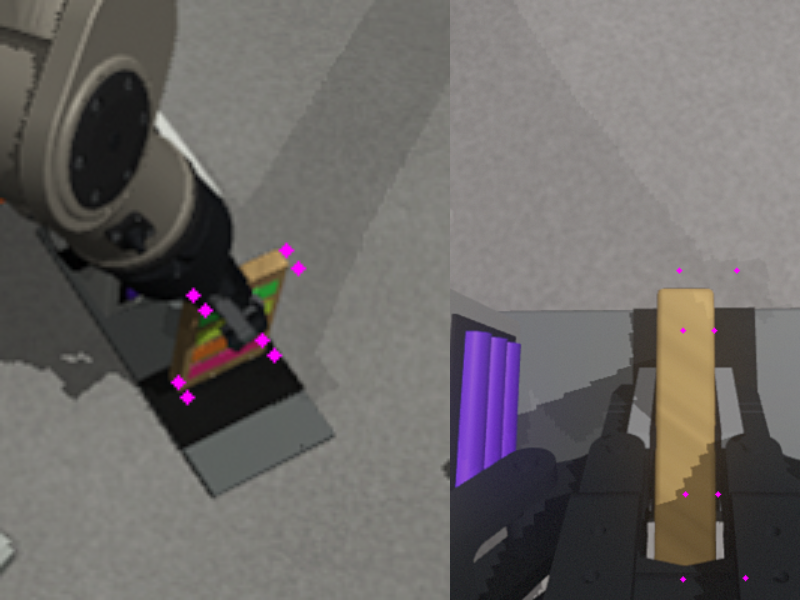

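The scene crop shows the board over the black pad, upright, about 6 mm too near the lamp; the wrist crop agrees (top edge at (685,290), predicted (708,270)). I correct this and descend.

Emit:
move_arm(commands=[[[0.0034, 0.0063, 0.0021, 0.1, 0.15, -0.67, 0], [0, 0, 0, 0, 0, 0, 0], [-0.0045, 0, 0.0078, 0, 0, 0, 0], [-0.003, 0, 0.0052, 0, 0, 0, 0], [0, 0, 0, 0, 0, 0, 0]]])

```text
t: 10.28
eef_pos: [0.5299, 0.19, 0.0884]
tool_rot: [-0.257, 0.099, 0.961, 0.027]
contact_force: [-0.3, 0.6, -0.7]
gripper_width: 0.158
grasp_force: 49.1
```

```bash
python3 - <<'E'
from h import *
A,_=wpose(bot.get_obs()); plan(A,tilt(padtool(0,0,.082),30),1); print(A)
E
```

```text
1 x [-0.0014, -0.0002, 0.0036, 0.0337, 0.1092, 0.0046] end [0.5292 0.1899 0.0845] min [0.5292 0.1899 0.0845] max [0.5292 0.1899 0.0845]
[[-0.8488  0.2041 -0.4878  0.5299]
 [ 0.1767  0.9789  0.1022  0.19  ]
 [ 0.4983  0.0005 -0.867   0.0884]
 [ 0.      0.      0.      1.    ]]
```

Contact should come after about 7 mm more (TCP z ≈ 0.0815).

Emit:
move_arm(commands=[[[-0.0015, 0, 0.0026, 0, 0, 0, 0], [-0.0005, 0, 0.0009, 0, 0, 0, 0], [-0.0005, 0, 0.0009, 0, 0, 0, 0], [-0.0005, 0, 0.0009, 0, 0, 0, 0], [0, 0, 0, 0, 0, 0, 0]]])

```text
t: 10.9
eef_pos: [0.5303, 0.1904, 0.0831]
tool_rot: [-0.256, 0.099, 0.961, 0.027]
contact_force: [0.1, -0.7, -1.2]
gripper_width: 0.157
grasp_force: 49.1
```

Emit:
move_arm(commands=[[[-0.0005, 0, 0.0009, 0, 0, 0, 0], [-0.0005, 0, 0.0009, 0, 0, 0, 0], [0, 0, 0, 0, 0, 0, 0]]])

```text
t: 11.28
eef_pos: [0.5305, 0.1904, 0.0817]
tool_rot: [-0.256, 0.099, 0.961, 0.027]
contact_force: [-0.2, -1.5, 3.8]
gripper_width: 0.155
grasp_force: 49.9
```

Emit:
move_arm(commands=[[[-0.0003, 0, 0.0005, 0, 0, 0, 0], [0, 0, 0, 0, 0, 0, 0], [0, 0, 0, 0, 0, 0, 0]]], squeeze=20)

```text
t: 11.65
eef_pos: [0.5306, 0.1904, 0.0816]
tool_rot: [-0.256, 0.099, 0.961, 0.027]
contact_force: [-0.3, -0.3, 8.3]
gripper_width: 0.156
grasp_force: 50.4
```

Emit:
move_arm(commands=[[[0, 0, 0, 0, 0, 0, 0.02], [0, 0, 0, 0, 0, 0, 0.026], [0, 0, 0, 0, 0, 0, 0.035], [0, 0, 0, 0, 0, 0, 0.045], [0, 0, 0, 0, 0, 0, 0.045]]])

```text
t: 12.28
eef_pos: [0.5302, 0.1904, 0.0804]
tool_rot: [-0.256, 0.099, 0.961, 0.027]
contact_force: [0.3, -0.1, -0.1]
gripper_width: 0.53
grasp_force: 0.0
```

```bash
python3 - <<'E'
from h import *
o=bot.get_obs(); A,C=wpose(o); print(A)
a=snap('scene','s4.png'); w=snap('wrist','w4.png')
cv2.imwrite('pics/m4.png',np.hstack([cv2.resize(a[130:330,310:460],(450,600)),cv2.resize(w[0:480,140:420],(350,600))])[:,:,::-1])
E
```

```text
[[-0.8495  0.2039 -0.4866  0.5302]
 [ 0.1763  0.979   0.1025  0.1904]
 [ 0.4973  0.0013 -0.8676  0.0804]
 [ 0.      0.      0.      1.    ]]
```

View pics/m4.png

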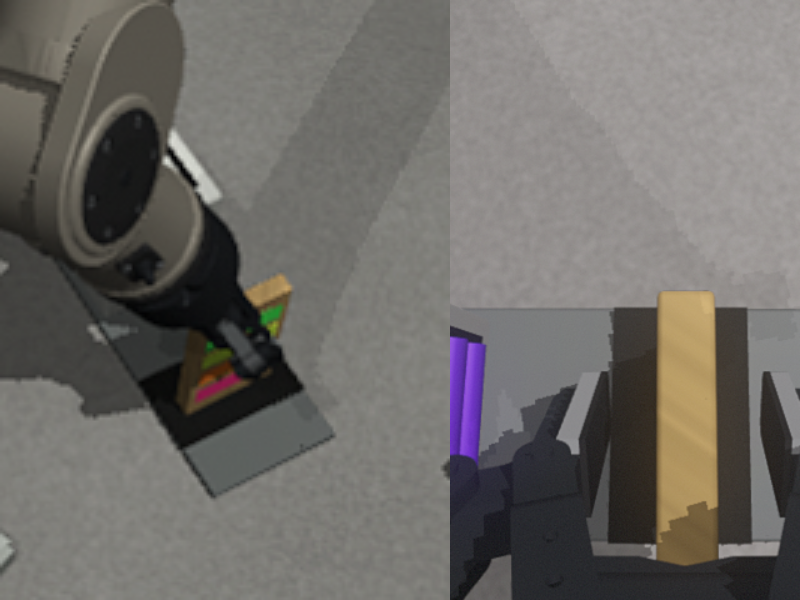

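Scene crop: the board stands free on the pad; wrist crop: the fingers are clear on both sides, with the board in the middle of the black pad. Retreat along the tool.

Emit:
move_arm(commands=[[[0, 0, -0.01, 0, 0, 0, 0.045], [0, 0, -0.03, 0, 0, 0, 0.045], [0, 0, -0.04, 0, 0, 0, 0.045], [0, 0, -0.04, 0, 0, 0, 0.045], [0, 0, -0.04, 0, 0, 0, 0.045], [0, 0, -0.03, 0, 0, 0, 0.045], [0, 0, 0, 0, 0, 0, 0]]])

```text
t: 13.25
eef_pos: [0.6248, 0.1707, 0.2478]
tool_rot: [-0.253, 0.099, 0.962, 0.028]
contact_force: [-0.7, 0.7, -0.3]
gripper_width: 0.323
grasp_force: 0.0
```

```bash
python3 - <<'E'
from h import *
o=bot.get_obs(); A,_=wpose(o); print(o['eef_pos']); plan(A,padtool(.082,-.166,.17),7)
a=snap('scene','s5.png'); b=snap('side','d5.png')
for im,n in((a,'scene'),(b,'side')):
    pass
cv2.imwrite('pics/m5.png',np.hstack([cv2.resize(a[130:330,310:460],(450,600)),cv2.resize(b[200:360,230:323],(350,600))])[:,:,::-1])
E
```

```text
[0.6248 0.1707 0.2478]
7 x [-0.0024, -0.0238, 0.011, 0.0316, -4.2193, -0.0039] end [0.585  0.0087 0.17  ] min [0.585  0.0087 0.17  ] max [0.6167 0.1481 0.237 ]
```

View pics/m5.png

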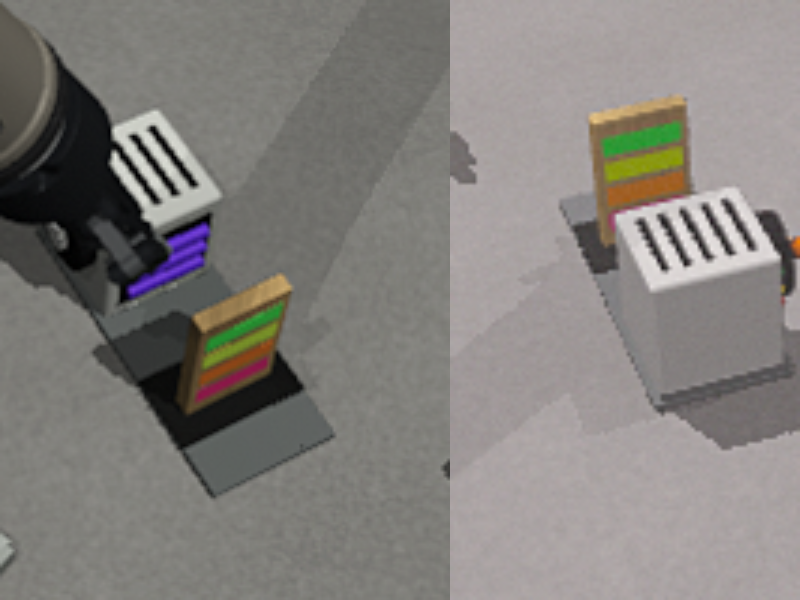

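The swatch stands upright and square to the window, well inside the pad: base at about (240,380) in the scene crop. On to the peg.

Emit:
move_arm(commands=[[[-0.0024, -0.0238, 0.011, 0, -4.2, 0, 0], [-0.0024, -0.0238, 0.011, 0, -4.2, 0, 0], [-0.0024, -0.0238, 0.011, 0, -4.2, 0, 0], [-0.0024, -0.0238, 0.011, 0, -4.2, 0, 0], [-0.0024, -0.0238, 0.011, 0, -4.2, 0, 0], [-0.0024, -0.0238, 0.011, 0, -4.2, 0, 0], [-0.0024, -0.0238, 0.011, 0, -4.2, 0, 0], [0, 0, 0, 0, 0, 0, 0]]], squeeze=60)

```text
t: 14.35
eef_pos: [0.579, 0.0072, 0.1657]
tool_rot: [-0.006, 0.104, 0.995, 0.0]
contact_force: [0.1, -0.6, 0.4]
gripper_width: 0.001
grasp_force: 0.0
```

```bash
python3 - <<'E'
from h import *
from scipy.optimize import least_squares
o=bot.get_obs(); A,C=wpose(o); print(A,o['q'],o['gripper_width']); plan(A,padtool(.082,-.166,.115),3)
w=snap('wrist','w6.png').copy()
L=np.array([[.055,-.162,.095],[.099,-.162,.095],[.055,-.162,.102],[.099,-.162,.102]]); 
for p in proj('wrist',yawpt(PAD,L),C): cv2.circle(w,tuple(int(round(v)) for v in p),3,(255,0,255),1)
cv2.imwrite('pics/w6o.png',w[:,:,::-1])
E
```

```text
[[-0.9785  0.2059 -0.0114  0.579 ]
 [ 0.2059  0.9786  0.0013  0.0072]
 [ 0.0114 -0.0011 -0.9999  0.1657]
 [ 0.      0.      0.      1.    ]] [ 0.0742  0.41   -0.2462  1.8316  0.1181  0.9257  1.1387] 0.0007670487877022669
3 x [-0.002, 0.0009, 0.0169, -0.0211, -0.2186, -0.0397] end [0.585  0.0087 0.115 ] min [0.5809 0.0077 0.115 ] max [0.585  0.0087 0.1488]
```

View pics/w6o.png

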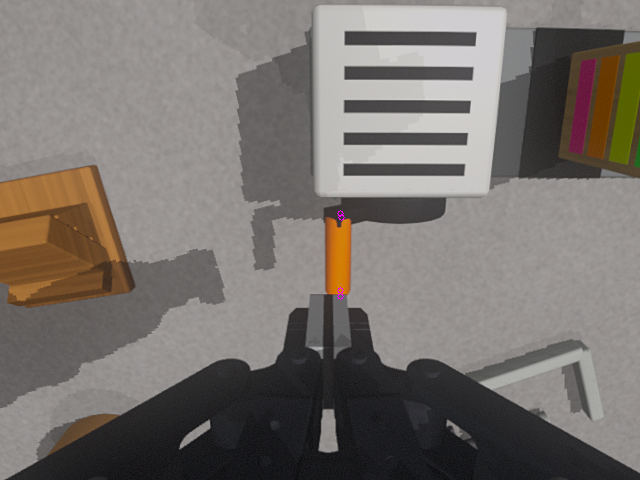

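The wrist view shows the orange peg at (338,217)-(338,295). The predicted axis is within about 2 px, so it lines up. Descend onto it.

Emit:
move_arm(commands=[[[-0.002, 0.0009, 0.0169, 0, -0.22, 0, 0], [-0.002, 0.0009, 0.0169, 0, -0.22, 0, 0], [-0.002, 0.0009, 0.0169, 0, -0.22, 0, 0], [0, 0, 0.008, 0, 0, 0, 0], [0, 0, 0.005, 0, 0, 0, 0], [0, 0, 0.005, 0, 0, 0, 0], [0, 0, 0, 0, 0, 0, 0]]])

```text
t: 15.28
eef_pos: [0.5885, 0.009, 0.0996]
tool_rot: [0.002, 0.103, 0.995, -0.001]
contact_force: [-3.7, -2.5, 9.0]
gripper_width: -0.003
grasp_force: 4.5
```

```bash
python3 - <<'E'
from h import *
o=bot.get_obs(); A,C=wpose(o); print(A[:3,2],o['gripper_width']); plan(A,padtool(.082,-.166,.059),8)
E
```

```text
[ 0.0042 -0.0016 -1.    ] -0.002700797907730031
8 x [0.0004, -0.0001, 0.0051, -0.0051, 0.0315, -0.0106] end [0.585  0.0087 0.059 ] min [0.585  0.0087 0.059 ] max [0.5881 0.009  0.0945]
```

Contact at 0.0996 m with 9 N, as expected. Press on.

Emit:
move_arm(commands=[[[0.0004, 0, 0.005, 0, 0, 0, 0], [0.0004, 0, 0.005, 0, 0, 0, 0], [0.0004, 0, 0.005, 0, 0, 0, 0], [0.0004, 0, 0.005, 0, 0, 0, 0], [0, 0, 0, 0, 0, 0, 0]]])

```text
t: 15.9
eef_pos: [0.5885, 0.0104, 0.0799]
tool_rot: [0.004, 0.103, 0.995, 0.0]
contact_force: [0.3, -0.8, 5.5]
gripper_width: 0.001
grasp_force: 2.3
```

Emit:
move_arm(commands=[[[0, 0, 0.005, 0, 0, 0, 0], [0, 0, 0.005, 0, 0, 0, 0], [0, 0, 0.004, 0, 0, 0, 0], [0, 0, 0.003, 0, 0, 0, 0], [0, 0, 0, 0, 0, 0, 0]]])

```text
t: 16.52
eef_pos: [0.5898, 0.0137, 0.0636]
tool_rot: [0.005, 0.102, 0.995, 0.002]
contact_force: [1.1, 3.7, 7.8]
gripper_width: -0.001
grasp_force: 4.3
```

Emit:
move_arm(commands=[[[0, -0.003, 0.001, 0, 0, 0, 0], [0, -0.003, 0.001, 0, 0, 0, 0], [0, -0.001, 0.002, 0, 0, 0, 0], [0, 0, 0, 0, 0, 0, 0]]])

```text
t: 17.02
eef_pos: [0.5896, 0.0134, 0.0606]
tool_rot: [0.006, 0.1, 0.995, 0.006]
contact_force: [2.0, 17.2, 11.0]
gripper_width: -0.004
grasp_force: 8.7
```

```bash
python3 - <<'E'
from h import *
o=bot.get_obs(); print(o['contact_force'],yawpt([0,0,-PAD[2]],[o['eef_pos']-[PAD[0],PAD[1],0]]))
E
```

```text
[ 1.977  17.1617 10.9848] [[ 0.0856 -0.1605  0.0606]]
```

The sideways force of 17 N says the tip sits against the peg's inner flank. I lift, re-centre and follow the arc more closely.

Emit:
move_arm(commands=[[[0, 0.01, 0, 0, 0, 0, 0], [0, 0, -0.015, 0, 0, 0, 0], [0, 0, -0.02, 0, 0, 0, 0], [0, 0, -0.025, 0, 0, 0, 0], [0, 0, 0, 0, 0, 0, 0]]])

```text
t: 17.65
eef_pos: [0.5888, 0.0137, 0.1198]
tool_rot: [0.004, 0.103, 0.995, 0.001]
contact_force: [0.7, -1.1, 0.2]
gripper_width: 0.0
grasp_force: 0.0
```

```bash
python3 - <<'E'
from h import *
o=bot.get_obs(); A,C=wpose(o); print(A,o['gripper_width'],yawpt([0,0,-PAD[2]],[o['eef_pos']-[PAD[0],PAD[1],0]])); plan(A,padtool(.08,-.1655,.106),3)
w=snap('wrist','w7.png')
h=cv2.cvtColor(w,cv2.COLOR_RGB2HSV); m=cv2.inRange(h,(8,180,100),(16,255,255)); m[330:]=0;m[:,:280]=0;m[:,420:]=0
ys,xs=np.nonzero(m); print('orange',len(xs),xs.min(),xs.max(),ys.min(),ys.max())
L=np.array([[.06,-.162,.102],[.099,-.162,.102],[.06,-.169,.095],[.06,-.155,.095]]); print(proj('wrist',yawpt(PAD,L),C).round(0).tolist())
E
```

```text
[[-0.9789  0.2044  0.0082  0.5888]
 [ 0.2044  0.9789  0.0005  0.0137]
 [-0.0079  0.0022 -1.      0.1198]
 [ 0.      0.      0.      1.    ]] 0.0003671756949589065 [[ 0.0847 -0.1603  0.1198]]
3 x [0.0016, -0.0017, 0.0046, 0.0417, 0.1504, -0.0098] end [0.5831 0.0096 0.106 ] min [0.5831 0.0096 0.106 ] max [0.5869 0.0124 0.1152]
orange 1357 304 335 227 307
[[323.0, 238.0], [323.0, 325.0], [306.0, 233.0], [340.0, 233.0]]
```

Emit:
move_arm(commands=[[[0.0016, -0.0016, 0.0046, 0, 0.15, 0, 0], [0.0016, -0.0016, 0.0046, 0, 0.15, 0, 0], [0.0016, -0.0016, 0.0046, 0, 0.15, 0, 0], [0, 0, 0.004, 0, 0, 0, 0], [0, -0.003, 0.0045, 0, 0, 0, 0], [0, -0.003, 0.0045, 0, 0, 0, 0], [0, -0.002, 0.0045, 0, 0, 0, 0], [0, -0.001, 0.0045, 0, 0, 0, 0], [0, -0.001, 0.0045, 0, 0, 0, 0], [0, 0, 0.0045, 0, 0, 0, 0], [0, 0, 0, 0, 0, 0, 0]]])

```text
t: 19.08
eef_pos: [0.5799, -0.0018, 0.073]
tool_rot: [-0.002, 0.103, 0.995, -0.0]
contact_force: [-0.4, -4.6, 7.4]
gripper_width: -0.001
grasp_force: 3.6
```

```bash
python3 - <<'E'
from h import *
o=bot.get_obs(); print(o['contact_force'],yawpt([0,0,-PAD[2]],[o['eef_pos']-[PAD[0],PAD[1],0]]))
E
```

```text
[-0.4016 -4.631   7.3827] [[ 0.0791 -0.1773  0.073 ]]
```

Emit:
move_arm(commands=[[[0, 0.001, 0.004, 0, 0, 0, 0], [0, 0.001, 0.004, 0, 0, 0, 0], [0, 0.0015, 0.003, 0, 0, 0, 0], [0, 0.0005, 0.002, 0, 0, 0, 0], [0, 0, 0, 0, 0, 0, 0]]])

```text
t: 19.7
eef_pos: [0.581, 0.0029, 0.06]
tool_rot: [-0.001, 0.103, 0.995, 0.0]
contact_force: [0.1, -3.4, 5.3]
gripper_width: 0.004
grasp_force: 2.3
```

```bash
python3 - <<'E'
from h import *
o=bot.get_obs(); print(o['contact_force'],yawpt([0,0,-PAD[2]],[o['eef_pos']-[PAD[0],PAD[1],0]]))
E
```

```text
[ 0.1431 -3.4141  5.3066] [[ 0.0793 -0.1725  0.06  ]]
```

Emit:
move_arm(commands=[[[0, 0.0003, 0.001, 0, 0, 0, 0], [0, 0, 0, 0, 0, 0, 0]]])

```text
t: 19.95
eef_pos: [0.581, 0.0032, 0.0592]
tool_rot: [-0.001, 0.103, 0.995, 0.0]
contact_force: [-1.2, -4.9, 5.6]
gripper_width: 0.0
grasp_force: 3.0
```

Emit:
move_arm(commands=[[[0, 0.0003, 0.001, 0, 0, 0, 0], [0, 0, 0, 0, 0, 0, 0]]])

```text
t: 20.2
eef_pos: [0.5811, 0.0034, 0.0583]
tool_rot: [-0.001, 0.103, 0.995, 0.0]
contact_force: [-0.3, -4.9, 5.8]
gripper_width: 0.0
grasp_force: 3.2
```

Emit:
move_arm(commands=[[[0, 0.0003, 0.001, 0, 0, 0, 0], [0, 0, 0, 0, 0, 0, 0]]])

```text
t: 20.45
eef_pos: [0.5811, 0.0037, 0.0573]
tool_rot: [-0.001, 0.103, 0.995, -0.0]
contact_force: [-1.1, -3.6, 6.2]
gripper_width: 0.0
grasp_force: 3.3
```

Emit:
move_arm(commands=[[[0, 0.0003, 0.001, 0, 0, 0, 0], [0, 0, 0, 0, 0, 0, 0]]])

```text
t: 20.7
eef_pos: [0.5812, 0.004, 0.0563]
tool_rot: [-0.001, 0.103, 0.995, -0.0]
contact_force: [-0.7, -4.9, 6.6]
gripper_width: 0.002
grasp_force: 3.3
```

Emit:
move_arm(commands=[[[0, 0.0003, 0.001, 0, 0, 0, 0], [0, 0, 0, 0, 0, 0, 0]]])

```text
t: 20.95
eef_pos: [0.5813, 0.0043, 0.0554]
tool_rot: [-0.001, 0.103, 0.995, 0.0]
contact_force: [-0.9, -5.4, 7.6]
gripper_width: 0.003
grasp_force: 3.6
```

```bash
python3 - <<'E'
from h import *
for n in('scene','side'):
    w=imaging.read_camera(n); cv2.imwrite(f'pics/f_{n}.png',w[:,:,::-1])
    h=cv2.cvtColor(w,cv2.COLOR_RGB2HSV); m=cv2.inRange(h,(5,170,80),(17,255,255))
    f=lambda d,x:[x,-.1313-.042*np.cos(np.radians(40)-d),.068+.042*np.sin(np.radians(40)-d)]
    c=proj(n,yawpt(PAD,[f(1.0,.099)]))[0]; x0,y0=int(c[0])-25,int(c[1])-25
    ys,xs=np.nonzero(m[y0:y0+50,x0:x0+50]); print(n,len(xs)); 
    if len(xs): print('bbox',xs.min()+x0,xs.max()+x0,ys.min()+y0,ys.max()+y0,'mean',xs.mean()+x0,ys.mean()+y0)
    for d in(0,.36,.72,1.08,1.18): print(d,proj(n,yawpt(PAD,[f(d,.092),f(d,.099)])).round(1).tolist())
    B=f(1.08,.099);print('axes tips +-7 y/z',proj(n,yawpt(PAD,[[B[0],B[1]+a,B[2]+b] for a,b in((.007,0),(-.007,0),(0,.007),(0,-.007))])).round(1).tolist())
E
```

```text
scene 63
bbox 304 321 201 209 mean 310.8095238095238 204.9047619047619
0 [[308.1, 194.0], [305.0, 195.3]]
0.36 [[306.4, 195.3], [303.4, 196.5]]
0.72 [[305.9, 198.7], [303.0, 199.9]]
1.08 [[306.7, 203.8], [303.7, 205.0]]
1.18 [[307.1, 205.4], [304.1, 206.7]]
axes tips +-7 y/z [[305.3, 207.4], [302.2, 202.7], [303.7, 203.1], [303.8, 207.0]]
side 47
bbox 322 337 276 283 mean 329.36170212765956 280.21276595744683
0 [[334.0, 262.6], [336.6, 262.0]]
0.36 [[335.1, 268.5], [337.7, 267.8]]
0.72 [[335.5, 273.6], [338.1, 273.0]]
1.08 [[335.0, 277.5], [337.6, 276.8]]
1.18 [[334.8, 278.2], [337.3, 277.6]]
axes tips +-7 y/z [[336.6, 275.2], [338.7, 278.4], [337.6, 274.7], [337.6, 278.9]]
```

Emit:
move_arm(commands=[[[0, 0, -0.0012, 0, 0, 0, 0], [0, 0, 0, 0, 0, 0, 0], [0, 0, 0, 0, 0, 0, 0], [0, 0, 0, 0, 0, 0, 0], [0, 0, 0, 0, 0, 0, 0]]])

```text
t: 21.68
eef_pos: [0.5812, 0.0043, 0.0566]
tool_rot: [-0.001, 0.103, 0.995, -0.0]
contact_force: [-1.2, -4.8, 6.9]
gripper_width: -0.003
grasp_force: 3.7
```

```bash
python3 - <<'E'
from h import *
w=imaging.read_camera('scene'); p=cv2.imread('pics/s5.png')[:,:,::-1]
for im in (p,w):
    h=cv2.cvtColor(im,cv2.COLOR_RGB2HSV)[215:280,365:420]; m=(h[...,1]>120)&(h[...,2]>80); ys,xs=np.nonzero(m); print(len(xs),xs.mean(),ys.mean())
h=cv2.cvtColor(w,cv2.COLOR_RGB2HSV)[190:225,290:325]; ys,xs=np.nonzero(cv2.inRange(h,(5,170,80),(17,255,255))); print('peg',xs.mean()+290,ys.mean()+190,ys.max()+190)
o=bot.get_obs(); print(o['t'],o['eef_pos'],o['contact_force'])
E
```

```text
786 21.8206106870229 26.987277353689567
773 21.90556274256145 26.97542043984476
peg 310.4230769230769 204.42307692307693 208
21.725 [0.5813 0.0043 0.0565] [-1.1894 -3.1867  6.5376]
```

The swatch hasn't moved, and the peg is held at the third click with about 6.5 N. Handing in.

```bash
python3 -c "
from station import bot
print(bot.hand_in())"
```

```text
the job is handed in; nothing more can be done
None
```

I handed the job in at about 22 s of the 45 s: the swatch is standing upright and released on the pad, square to the lamp window, and the gripper is still pressing the dial peg at its third click with about 6.5 N. My first press slid off the side of the peg, so I let the dial spring back and pressed again; I judged the third click from the peg's position in the camera images and the holding force, as there is no direct dial reading.

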